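# Check an analyser with both faces of its reference block

## Task

Check the blue analyser with its grey two-faced reference block: slide the block up to the analyser's sprung nose plate so that the face with the round metal window presses the plate fully home, square and centred, and hold it there for a moment. Then draw the block back, turn it a quarter turn and slide it in again so that the face with the two metal bars presses the plate fully home, square and centred, and leave it standing like that. Keep the block flat on the bench the whole time (slide it, for instance with the fingers in the well in its top; do not lift or tip it) and leave the other things on the bench where they stand.

Things in the scene. Friction and masses are not known exactly. Their poses are not given: they have to be found in the camera images.
- analyser: Blue hand-held analyser lying fixed in a low black dock on the bench, about 240 long, 110 wide, 62 high; black screen and grey buttons on top. Origin on the bench, under the middle of the front of the sprung nose plate when that is out. +x points from the nose plate into the analyser (the direction in which the plate is pressed), z up. The nose plate is before its housing on the -x side.
- nose (a joint): Travel of the steel nose plate into the analyser, m: 0 = out (sprung), 0.012 = fully home against its stop. A weak spring, about 1 N when home: the block stays put by its own friction when it is let go.
- nose_face (a point): Middle of the front of the upright steel nose plate (90 wide, 36 high, from 6 to 42 above the bench, 8 thick); it moves with the plate. The front is flat and looks along the analyser's -x. Behind the plate is a gap of 15, then the housing.
- block: Loose grey plastic reference block, 90 (its x) by 110 (its y) by 45 high, about 0.42 kg, too wide to grasp across. Origin at the centre of its underside, z up. An open finger well in the middle of its top, 40 (x) by 76 (y), 30 deep with upright walls, its floor 15 above the bench; the rim is 25 wide on the x sides and 17 wide on the y sides.
- round_face (a point): Middle of the block's round-window face: the 110 wide side at its +x, 45 from the block's origin, 22.5 above the bench. It has one round metal disc of 28 diameter; a small round metal disc (18) in the top rim marks this side from above.
- bars_face (a point): Middle of the block's bars face: the 90 wide end at its +y, 55 from the block's origin, 22.5 above the bench. It has two upright metal bars 12 by 30; two small metal squares (12) in the top rim mark this end from above. The other two sides are plain.
- bottle_tall: Amber reagent bottle, white cap, 32 diameter, 75 high, standing loose. Origin at the centre of its underside.
- bottle_short: Amber reagent bottle, blue cap, 32 diameter, 62 high, standing loose. Origin at the centre of its underside.
- jar: White jar, 42 diameter, 50 high, standing loose. Origin at the centre of its underside.
- slide_box: Closed green plastic box, 102 (x) by 72 (y) by 39 high, loose. Origin at the centre of its underside.
- spot_tray: White shallow spot tray, 45 (x) by 90 (y) by 12 high, loose. Origin at the centre of its underside.
Mind the look-alikes: they are no part of the job. Leave any purple or red look-alike of the block alone.

How it is judged:
By the outcome, as a careful person would: the job done as asked, in the order asked, and still so for the second after the job is handed in, with the robot touching nothing.
It also fails if it takes over 64 s, if anything falls off the work surface, if the arm or the gripper's body presses on something with over 40 N, if the wrist force passes 120 N, or if a joint passes its speed limit or range.

## Robot

A 6-joint arm with a two-finger parallel gripper is mounted at the origin on the work surface. World frame = base frame: x ahead of the robot, y to its left, z up, the work surface at z = 0. Lengths are in m, angles in rad, forces in N, time in s.
With the tool pointing down it reaches from about 0.25 to 0.725 m from the base axis. Payload 4 kg.
Tool frame: the origin (TCP) lies between the finger pads; the fingertips stand manip.tip_extent ahead of it and the grasp point (between the pads) is the TCP (manip.tip_extent is the distance from the TCP to the fingertips, in m); x points along the fingers, y is the direction in which the jaws open and shut, and the axes are right-handed (so a half turn about x gives the same grasp; the last joint's range is limited). The gripper opens to 85 mm and grips with 20 to 120 N. Pads are 22 mm wide; open, the fingers measure 114 mm over their backs; the gripper's body (76 mm by 85 mm) begins 54 mm behind the grasp point. The pads swing forward as they close: fully open they stand 13 mm farther back than shut.
Start: joints at [-1.29, 0.241, 0.005, 1.335, 0, 1.571], TCP at [0.139, -0.48, 0.25] pointing down, gripper open.
Joint ranges: [-2.72, 2.72], [-1.05, 1.87], [-1.09, 1.28], [-1.99, 2.15], [-1.42, 1.44], [-3.14, 3.14]. Speed limits (rad/s): [2.79, 2.79, 3.14, 3.14, 3.14, 3.14].

## Interface

Orientations are given as [roll, pitch, yaw] about the fixed x, y, z axes, in that order (R = Rz(yaw) Ry(pitch) Rx(roll)).
In Python, from bench import manip, vision gives the robot as it stands.
- The arm moves only by the tool move_arm, never from a script. Its argument "motion" is a list of rows, each a list of 3 entries, a list of its own where there are three numbers: the closure, from 0 (fully open) to 1 (shut), then the shift along the tool's x, y, z in units of 25 mm (1.0 is 25 mm), then the turn about the tool's x in units of 5 degrees (1.0 is 5 degrees). A call has exactly 10 rows; each row is the pose to reach, as a shift and turn from the pose measured when the call began, along the tool's axes at that moment; what a row does not reach only later rows make up. A row lasts 1/12 s, in which the tool goes at most 41.7 mm and 7.16 degrees, less where a joint would pass 70% of its speed; a pose out of reach is approached as far as the arm can. A call with a gripper value outside its range is refused whole. The fingers move at their own pace and stop on an object; "newtons" is the grip in N (left out, the last holds). Time passes only in rows, so rows that repeat a pose let the fingers close, or fill a call up. It gives the time, the measured TCP pose, the force and the opening at its end, in the units of the state.
- manip.state(): the state, without advancing time (a new reading comes with each control period).
- vision.read_camera(name): name is "scene" or "top" or "wrist"; returns a dict with "color" (400x640x3 uint8, red, green, blue), "intrinsics" (3x3 intrinsics, pixels), "distortion" ([k1, k2, p1, p2, k3] as OpenCV has them; the pictures are not rectified), "xyz" and "rotation" of the camera in the world. Camera axes: x right, y down, z forward; pixel columns grow to the right and rows downward; lengths in m; the calibration is good to about 2 mm. A picture is of the moment at which its call begins. There is no depth.
- manip.sign_off(): hands the job in, once; it reports no verdict.
Trained networks look in the newest picture that a camera, given by its name, has taken for a name from the list of things; names that differ only in an ending like _2 or _b are one class to them, and where a whole thing is asked for, a point or a joint stands for the part that bears it (a point fixed in the world has none). Each returns a list of dicts, best first, with "score" (0 to 1); they miss things now and then, are a little off and sometimes report something else, mostly with a low value. They report only what shows in the picture. A call takes as long as a camera call. They do not tell look-alikes from the thing itself.
- vision.spot_in(label, camera): "box" ([left, top, right, bottom] in pixels, round what is visible of it).
The state is a dict: "clock": time; "joint_pos": joint angles; "qd": joint speeds; "tau": joint torques, N m; "eef_pos": TCP position; "orientation": TCP orientation; "force": force on the tool from outside, world axes, zero at the start; "torque": the same for the moment, N m; "grip_width": finger opening in m.
Only numpy, scipy, OpenCV 4.12 (cv2) and the standard library are available. Lean on these libraries where they do the work, as an engineer would, in place of code of your own. Each camera call takes 0.05 s, during which the arm holds its last target. There are 200 camera calls.

## Working session

There is one attempt and no reset: what is moved stays moved. The work goes in short steps, Python scripts to look and compute and a tool call to move; the robot and the scene stay as the last step left them, time stands still between calls to the robot, and variables do not carry over. Pictures are saved under pics/ and viewed, about 8 in all and at most 12, crops included, and the job is handed in when it is done.

Besides the shell and the picture viewer there is one more tool, called after ">>>" in YAML: its name, and indented under it one key for each argument. move_arm: Moves the arm, as the interface text tells. Its arguments: {"type":"object","properties":{"motion":{"type":"array","items":{"type":"array"}},"newtons":{"type":"number"}},"required":["motion"]}

```bash
mkdir -p pics; cat > h.py <<'E'
import numpy as np, cv2
from bench import manip, vision
def cam(n):
    c=vision.read_camera(n); 
    for k in ("color","intrinsics","distortion","xyz","rotation"): c[k]=np.array(c[k])
    return c
def save(c,name,box=None,s=1):
    im=c["color"][...,::-1]
    if box: im=im[box[1]:box[3],box[0]:box[2]]
    cv2.imwrite("pics/"+name,cv2.resize(im,None,fx=s,fy=s,interpolation=cv2.INTER_CUBIC))
def w(c,px,z):
    p=cv2.undistortPoints(np.array(px,float).reshape(-1,1,2),c["intrinsics"].astype(float),c["distortion"].astype(float)).reshape(-1,2)
    d=np.c_[p,np.ones(len(p))]@c["rotation"].reshape(3,3).T
    return c["xyz"]+d*((z-c["xyz"][2])/d[:,2])[:,None]
E
python3 - <<'E'
from h import *
for n in("top","scene"):
    c=cam(n); save(c,n+"0.png"); print(n,c["xyz"])
    for l in("analyser","block","nose_face","round_face","bars_face","bottle_tall","bottle_short","jar","slide_box","spot_tray"):
        print(l,[([int(v) for v in d["box"]],round(d["score"],2)) for d in vision.spot_in(l,n)])
print(manip.state(),manip.tip_extent)
E
```

```text
top [ 0.4517252  -0.00124803  0.8831008 ]
analyser [([296, 63, 358, 169], 0.83), ([409, 150, 429, 168], 0.71), ([300, 199, 363, 260], 0.41)]
block [([367, 270, 424, 322], 0.59), ([230, 251, 279, 310], 0.58)]
nose_face [([313, 152, 356, 167], 0.72)]
round_face [([303, 200, 364, 260], 0.95), ([369, 272, 425, 322], 0.95), ([231, 250, 280, 309], 0.57)]
bars_face [([301, 201, 362, 262], 0.9), ([229, 250, 279, 311], 0.84), ([368, 273, 428, 323], 0.7)]
bottle_tall [([410, 149, 427, 168], 0.64), ([393, 121, 406, 137], 0.54)]
bottle_short [([390, 121, 404, 138], 0.71)]
jar [([269, 139, 290, 154], 0.76)]
slide_box [([241, 180, 282, 227], 0.77)]
spot_tray [([390, 121, 407, 138], 0.73), ([421, 202, 464, 230], 0.69)]
scene [0.81613038 0.43982387 0.57081957]
analyser [([132, 186, 281, 309], 0.82)]
block [([402, 171, 474, 240], 0.89), ([313, 147, 361, 200], 0.71), ([325, 88, 377, 139], 0.63), ([132, 189, 282, 312], 0.38)]
nose_face [([249, 190, 281, 226], 0.69)]
round_face [([398, 171, 472, 241], 0.95), ([313, 145, 363, 204], 0.91), ([329, 90, 385, 139], 0.73)]
bars_face [([322, 92, 382, 141], 0.67
[... 296 characters left out ...]
[312, 146, 364, 204], 0.69)]
{'clock': 1.1, 'joint_pos': array([-1.28997940e+00,  2.40586328e-01,  5.03074853e-03,  1.33518484e+00,
       -1.26559643e-05,  1.57081739e+00]), 'qd': array([-7.16392595e-04,  1.50612660e-04,  6.71587599e-07, -2.62240009e-04,
       -7.58933312e-05, -3.06135555e-04]), 'tau': array([-7.35302388e-05, -3.72224271e+01,  2.52693093e+01,  1.33093010e-03,
       -5.43009060e-05,  7.95462896e-08]), 'eef_pos': array([ 0.13857234, -0.4804346 ,  0.25032506]), 'orientation': array([ 1.34820077,  1.570739  , -1.51259601]), 'force': array([-0.10301741, -0.11594549, -0.32942367]), 'torque': array([ 0.04004453,  0.05430582, -0.01187769]), 'grip_width': 0.0851122291083507} 0.019
```

```bash
python3 - <<'E'
from h import *
c=cam("top"); save(c,"t1.png",(215,50,475,335),2.1)
save(c,"t1b.png",(285,140,380,275),4.2)
print(c["rotation"],c["intrinsics"])
E
```

```text
[-2.99226461 -0.00371028 -1.58262587] [[366.85601998   0.         324.77744408]
 [  0.         366.85601998 191.86680855]
 [  0.           0.           1.        ]]
```

View pics/t1.png

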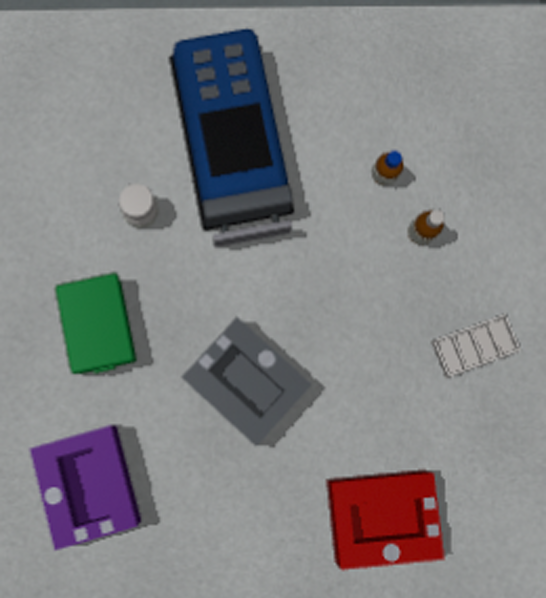

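View pics/t1b.png

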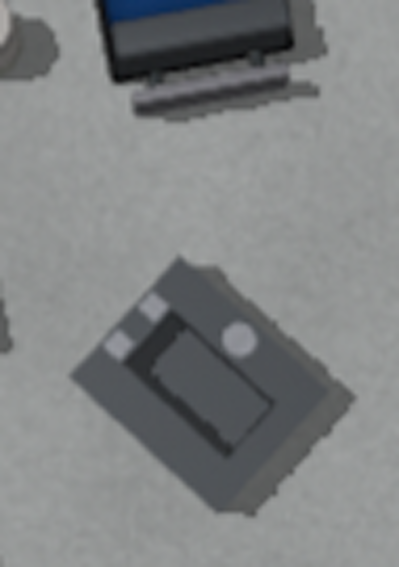

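The only grey block is at about (333,231); the purple one at (255,280) and the red one at (397,297) are look-alikes. The grey block's bars end points upper left and its round side upper right. The nose plate is at about (335,160).

```bash
sed -i 's/c\["rotation"\].reshape(3,3).T/R.from_euler("xyz",c["rotation"]).as_matrix().T/; 1a from scipy.spatial.transform import Rotation as R' h.py
python3 - <<'E'
from h import *
c=cam("top")
f=lambda l:[(x/4.2+285-.4,y/4.2+140-.4) for x,y in l]
P=w(c,f([(180,257),(326,390),(218,511),(70,375)]),.045); print("corners",P.round(4)[:,:2],P.mean(0), [np.linalg.norm(P[i]-P[i-1]).round(4) for i in range(4)])
D=w(c,f([(239,340),(153,306),(118,346)]),.045);print("disc,sq",D.round(4))
for a,b in((0,1),(3,2)):
    d=P[a]-P[b];print("yaw y-axis",np.degrees(np.arctan2(d[1],d[0])))
N=w(c,f([(134,98),(287,70),(138,113),(289,83)]),.042);print("plate",N.round(4))
A=w(c,[(215+x/2.1,50+y/2.1) for x,y in[(176,44),(205,208),(258,38),(293,185)]],.062);print("an",A.round(4))
for l in("jar","bottle_tall","slide_box","bottle_short"):
    for d in vision.spot_in(l,"top")[:1]:
        b=d["box"];print(l,w(c,[((b[0]+b[2])/2,(b[1]+b[3])/2)],.03).round(3))
E
```

```text
corners [[ 0.5569 -0.0118]
 [ 0.4835 -0.0899]
 [ 0.4197 -0.0304]
 [ 0.4932  0.0487]] [ 0.48830839 -0.02084     0.045     ] [np.float64(0.0878), np.float64(0.1073), np.float64(0.0873), np.float64(0.1079)]
disc,sq [[ 0.5111 -0.0433  0.045 ]
 [ 0.5302  0.0033  0.045 ]
 [ 0.5086  0.0225  0.045 ]]
yaw y-axis 46.75863147358655
yaw y-axis 47.070538257609584
plate [[ 0.6471  0.0127  0.042 ]
 [ 0.6622 -0.0732  0.042 ]
 [ 0.6385  0.0106  0.042 ]
 [ 0.6548 -0.0741  0.042 ]]
an [[ 0.8679  0.0528  0.062 ]
 [ 0.6753  0.0211  0.062 ]
 [ 0.8742 -0.0406  0.062 ]
 [ 0.7004 -0.0762  0.062 ]]
jar [[0.687 0.099 0.03 ]]
bottle_tall [[ 0.653 -0.235  0.03 ]]
slide_box [[0.554 0.139 0.03 ]]
bottle_short [[ 0.73 -0.19  0.03]]
```

```bash
cat >> h.py <<'E'
def go(x,y,z,jaw):
    s=manip.state(); M=R.from_euler("xyz",s["orientation"]).as_matrix()
    d=M.T@(np.array([x,y,z])-s["eef_pos"]); ya=np.degrees(np.arctan2(M[1,1],M[0,1]))
    t=-(jaw-ya); t=(t+90)%180-90
    print("tcp",s["eef_pos"].round(4),"down",M[:,0].round(3),"jaw",round(ya,2),"g",round(s["grip_width"],4),"F",s["force"].round(1),"t",round(s["clock"],1),"q6",s["joint_pos"][5].round(2))
    print("shift units",(d/.025).round(3),"turn units",round(t/5,3))
E
python3 -c "
from h import *
go(.46,-.03,.25,47)"
```

```text
tcp [ 0.1386 -0.4804  0.2503] down [ 0. -0. -1.] jaw -73.91 g 0.0855 F [-0.2  0.5  0.1] t 1.4 q6 1.57
shift units [ 1.3000e-02 -1.3748e+01 -1.7347e+01] turn units 11.818
```

>>> move_arm:
  motion:
    - [0, [0, -0.9, -1.1], -1.3]
    - [0, [0, -1.9, -2.3], -2.6]
    - [0, [0, -2.8, -3.5], -3.9]
    - [0, [0, -3.8, -4.7], -5.2]
    - [0, [0, -4.7, -5.9], -6.5]
    - [0, [0, -5.7, -7.1], -7.8]
    - [0, [0, -6.6, -8.3], -9.1]
    - [0, [0, -7.6, -9.5], -10.4]
    - [0, [0, -8.5, -10.7], -11.7]
    - [0, [0, -9.4, -11.9], -13.0]

```text
clock: 2.23
eef_pos: [0.36, -0.1705, 0.2507]
orientation: [1.209, 1.57, -0.512]
force: [0.6, -0.8, -0.3]
grip_width: 0.0854
```

```bash
python3 -c "
from h import *
go(.46,-.03,.25,47)"
```

```text
tcp [ 0.36   -0.1705  0.2507] down [ 0.001 -0.001 -1.   ] jaw -8.59 g 0.0854 F [ 0.6 -0.8 -0.3] t 2.2 q6 1.28
shift units [ 0.027  3.115 -6.154] turn units -11.118
```

>>> move_arm:
  motion:
    - [0.3, [0, 0.5, -1.0], -1.3]
    - [0.3, [0, 1.0, -2.0], -2.6]
    - [0.3, [0, 1.5, -3.0], -3.9]
    - [0.3, [0, 2.0, -4.0], -5.2]
    - [0.3, [0, 2.5, -5.0], -6.5]
    - [0.3, [0, 3.0, -6.0], -7.8]
    - [0.3, [0, 3.1, -6.15], -9.1]
    - [0.3, [0, 3.1, -6.15], -10.4]
    - [0.3, [0, 3.1, -6.15], -11.1]
    - [0.3, [0, 3.1, -6.15], -11.1]

```text
clock: 3.07
eef_pos: [0.4597, -0.0296, 0.2506]
orientation: [0.144, 1.57, -0.606]
force: [0.5, -0.4, -0.1]
grip_width: 0.0597
```

```bash
python3 -c "
from h import *
c=cam('wrist');save(c,'w1.png');print(c['xyz'],c['rotation'],c['intrinsics'][0])
go(.489,-.021,.12,47)"
```

```text
[0.4118178  0.01651089 0.37484712] [ 2.87259863e+00 -2.08843724e-03  8.21375418e-01] [283.60436839   0.         318.74730571]
tcp [ 0.4596 -0.0298  0.2506] down [ 0.001 -0.    -1.   ] jaw 46.85 g 0.0594 F [ 0.9 -0.6 -0. ] t 3.1 q6 0.69
shift units [5.226 1.06  0.61 ] turn units -0.03
```

View pics/w1.png

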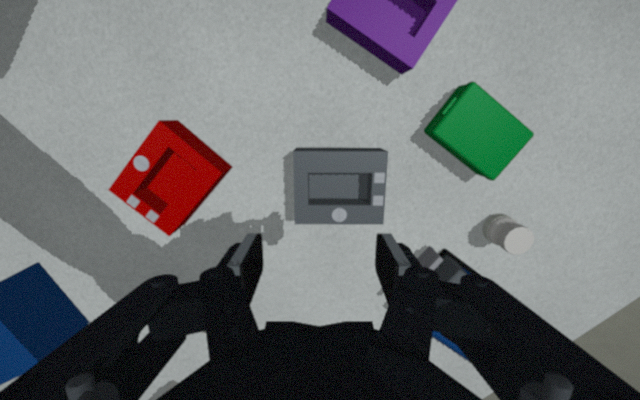

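The wrist view shows the grey block at about (340,187), aligned with the jaws, its bars end to the right and its disc side nearest the gripper.

```bash
python3 -c "
from h import *
c=cam('wrist');save(c,'w1z.png',(280,135,400,235),6)
P=w(c,[(295,150),(387,149),(385,223),(294,224)],.045);print(P.round(4),P.mean(0).round(4),[np.linalg.norm(P[i]-P[i-1]).round(4) for i in range(4)])
print([np.degrees(np.arctan2(*(P[a]-P[b])[1::-1])).round(1) for a,b in((1,0),(2,3))])
W=w(c,[(308,173),(371,172)],.045);print('well',W.round(4))
"
```

```text
[[ 0.4196 -0.0274  0.045 ]
 [ 0.4915  0.051   0.045 ]
 [ 0.5603 -0.0088  0.045 ]
 [ 0.484  -0.0921  0.045 ]] [ 0.4888 -0.0193  0.045 ] [np.float64(0.0912), np.float64(0.1064), np.float64(0.0912), np.float64(0.1129)]
[np.float64(47.5), np.float64(47.5)]
well [[ 0.4494 -0.0351  0.045 ]
 [ 0.4994  0.02    0.045 ]]
```

View pics/w1z.png

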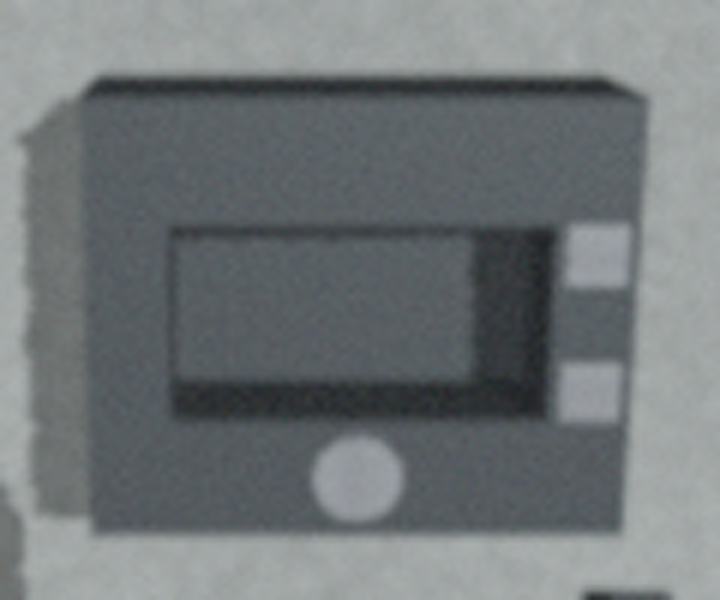

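The close crop confirms the grey block: round disc at (358,478) in the crop, two squares at (595,255) and (588,390), clear well between.

```bash
python3 -c "
from h import *
c=cam('wrist')
f=lambda l:[(x/6+280-.4,y/6+135-.4) for x,y in l]
for l in([(82,97),(648,98),(620,533),(92,533)],[(172,230),(552,230),(545,418),(172,416)]):
  P=w(c,f(l),.045);print(P.mean(0).round(4),[np.linalg.norm(P[i]-P[i-1]).round(4) for i in range(4)],[np.degrees(np.arctan2(*(P[a]-P[b])[1::-1])).round(1) for a,b in((1,0),(2,3))])
go(.490,-.020,.1,47.2)"
```

```text
[ 0.4889 -0.0205  0.045 ] [np.float64(0.0895), np.float64(0.1092), np.float64(0.0895), np.float64(0.1092)] [np.float64(46.8), np.float64(46.8)]
[ 0.4892 -0.0208  0.045 ] [np.float64(0.0382), np.float64(0.0748), np.float64(0.0387), np.float64(0.0757)] [np.float64(46.9), np.float64(46.5)]
tcp [ 0.4596 -0.0301  0.2507] down [ 0.001 -0.001 -1.   ] jaw 46.81 g 0.0601 F [ 0.3  0.2 -0.5] t 3.2 q6 0.69
shift units [6.029 1.127 0.604] turn units -0.078
```

>>> move_arm:
  motion:
    - [0.55, [1.2, 0.4, 0.2], 0]
    - [0.55, [2.4, 0.8, 0.4], 0]
    - [0.55, [3.6, 1.08, 0.6], 0]
    - [0.55, [4.8, 1.08, 0.6], 0]
    - [0.55, [5.5, 1.08, 0.6], 0]
    - [0.55, [6.2, 1.08, 0.6], 0]
    - [0.55, [6.8, 1.08, 0.6], 0]
    - [0.55, [7.4, 1.08, 0.6], 0]
    - [0.55, [8.0, 1.08, 0.6], 0]
    - [0.55, [8.2, 1.08, 0.6], 0]
  newtons: 20

```text
clock: 4.05
eef_pos: [0.4877, -0.021, 0.0438]
orientation: [-2.234, 1.568, -2.99]
force: [-0.4, -0.5, 0.3]
grip_width: 0.0387
```

```bash
python3 -c "
from h import *
c=cam('scene');save(c,'s2.png',(240,70,440,240),4)
go(.489,-.0207,.045,46.8)"
```

```text
tcp [ 0.4876 -0.021   0.0438] down [-0.003 -0.    -1.   ] jaw 46.74 g 0.0387 F [-0.1 -0.8 -0.5] t 4.1 q6 0.71
shift units [-0.048  0.047  0.034] turn units -0.013
```

View pics/s2.png

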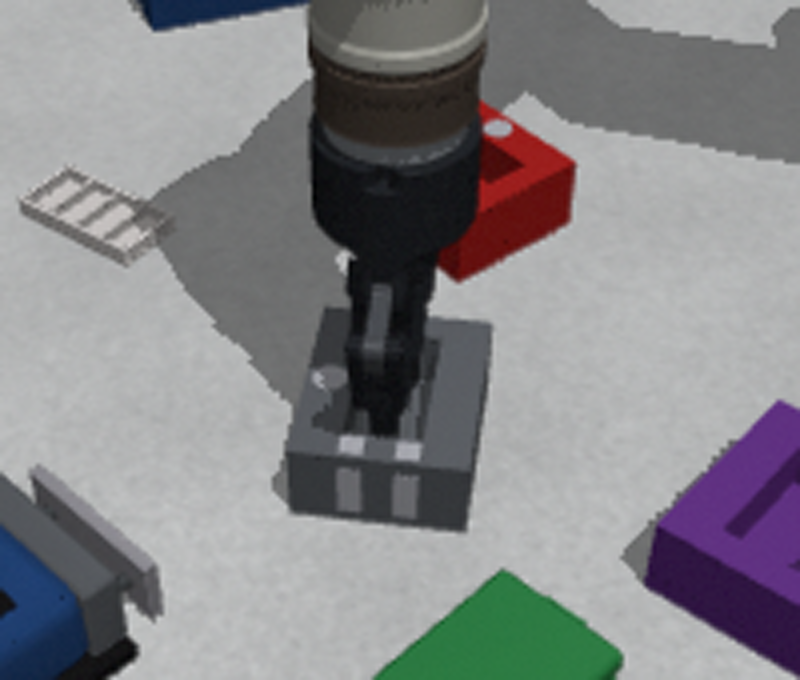

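The fingers are inside the well, touching nothing. I'll open them gently against its end walls.

>>> move_arm:
  motion:
    - [0.5, [0, 0, 0], 0]
    - [0.48, [0, 0, 0], 0]
    - [0.46, [0, 0, 0], 0]
    - [0.44, [0, 0, 0], 0]
    - [0.43, [0, 0, 0], 0]
    - [0.42, [0, 0, 0], 0]
    - [0.41, [0, 0, 0], 0]
    - [0.4, [0, 0, 0], 0]
    - [0.4, [0, 0, 0], 0]
    - [0.4, [0, 0, 0], 0]
  newtons: 20

```text
clock: 4.93
eef_pos: [0.4879, -0.0213, 0.0443]
orientation: [-1.881, 1.569, -2.636]
force: [-2.2, -3.0, 5.3]
grip_width: 0.0496
```

```bash
python3 -c "
from h import *
go(.489,-.0207,.045,100.4)"
```

```text
tcp [ 0.4879 -0.0213  0.0443] down [-0.002 -0.001 -1.   ] jaw 46.72 g 0.0496 F [-2.2 -3.   5.3] t 4.9 q6 0.71
shift units [-0.028  0.048  0.014] turn units -10.737
```

```bash
python3 - <<'E'
from h import *
c=cam("top");s=cam("scene")
r=lambda i,b,k:cv2.resize(i[b[1]:b[3],b[0]:b[2],::-1],None,fx=k,fy=k,interpolation=cv2.INTER_CUBIC)
a=r(c["color"],(300,135,365,185),12); b=r(s["color"],(240,180,290,230),6)
b=np.pad(b,((0,0),(0,780-300),(0,0)))[:290]
cv2.imwrite("pics/n3.png",np.vstack([np.clip(a.astype(int)*1.6,0,255).astype(np.uint8)[:300*2-300+10],b]))
print(a.shape)
E
```

```text
(600, 780, 3)
```

View pics/n3.png

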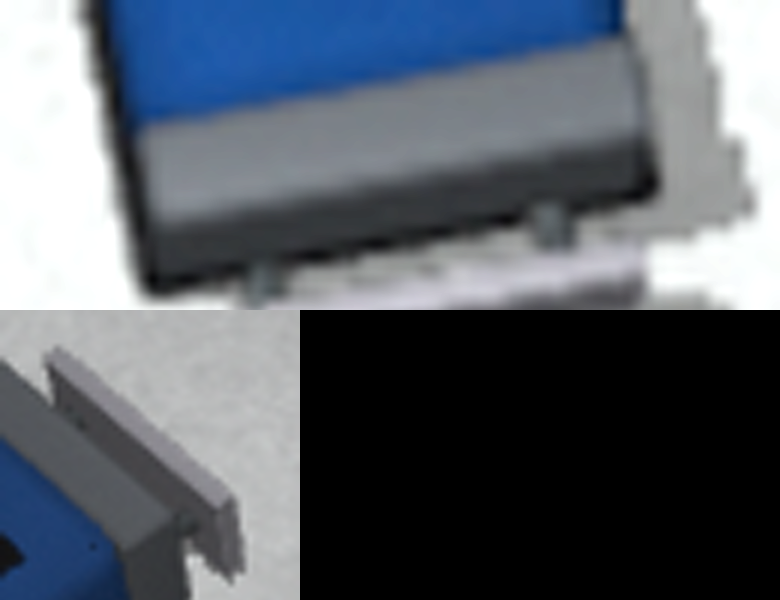

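The scene inset shows the plate top strip from (50,352) to (232,503) cleanly. The top crop cut the plate off, so I'll redo it.

```bash
python3 - <<'E'
from h import *
s=cam("scene")
P=w(s,[(240+x/6-.4,180+y/6-.4) for x,y in[(60,37),(237,187),(46,48),(225,200)]],.042);print(P.round(4)); d=P[0]-P[1];print(np.degrees(np.arctan2(d[1],d[0]))-90,np.linalg.norm(d),((P[0]+P[1])/2).round(4))
c=cam("top"); i=c["color"][145:175,308:362,::-1]
cv2.imwrite("pics/n4.png",cv2.resize(i,None,fx=14,fy=14,interpolation=cv2.INTER_CUBIC))
E
```

```text
[[ 0.6599 -0.0735  0.042 ]
 [ 0.6433  0.0153  0.042 ]
 [ 0.6658 -0.0715  0.042 ]
 [ 0.6489  0.0178  0.042 ]]
-169.43351895376748 0.09029061174515252 [ 0.6516 -0.0291  0.042 ]
```

View pics/n4.png

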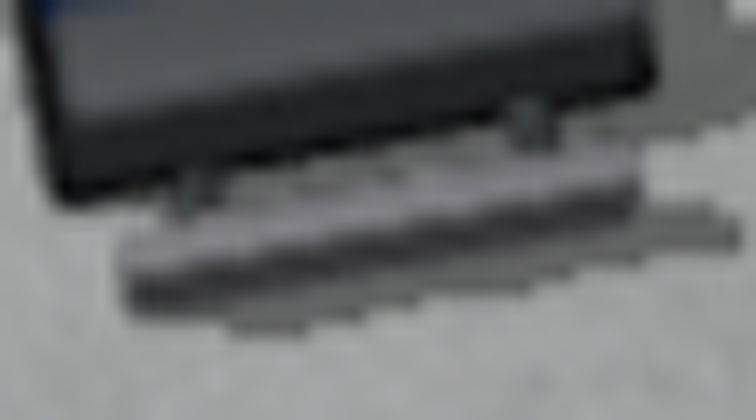

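The plate's light top strip runs from (119,240)-(121,280) on the left to (640,146)-(640,190) on the right. The dark band below it is its front.

```bash
python3 - <<'E'
from h import *
c=cam("top")
P=w(c,[(308+x/14-.46,145+y/14-.46) for x,y in[(121,280),(640,190),(119,240),(640,146)]],.042);print(P.round(4)); d=P[0]-P[1];print(np.degrees(np.arctan2(d[1],d[0]))-90,np.linalg.norm(d),((P[0]+P[1])/2).round(4))
E
```

```text
[[ 0.6432  0.0135  0.042 ]
 [ 0.6578 -0.0738  0.042 ]
 [ 0.6501  0.0138  0.042 ]
 [ 0.6654 -0.074   0.042 ]]
9.44216311198987 0.0885282664696191 [ 0.6505 -0.0301  0.042 ]
```

>>> move_arm:
  motion:
    - [0.4, [0, 0.1, 0.2], -0.6]
    - [0.4, [0, 0.35, 0.55], -1.7]
    - [0.4, [0, 0.6, 0.95], -3.0]
    - [0.4, [0, 0.85, 1.4], -4.3]
    - [0.4, [0, 1.15, 1.85], -5.7]
    - [0.4, [0, 1.4, 2.3], -7.1]
    - [0.4, [0, 1.7, 2.7], -8.4]
    - [0.4, [0, 1.95, 3.1], -9.6]
    - [0.4, [0, 2.1, 3.35], -10.4]
    - [0.4, [0, 2.14, 3.43], -10.7]

```text
clock: 6.02
eef_pos: [0.5856, -0.0408, 0.0443]
orientation: [3.013, 1.565, -3.089]
force: [-8.4, 0.5, 10.8]
grip_width: 0.0495
```

```bash
python3 -c "
from h import *
go(.587,-.0412,.045,100.2)
c=cam('top');save(c,'t5.png',(280,125,380,225),6)
c=cam('wrist');cv2.imwrite('pics/w5.png',c['color'][...,::-1])
"
```

```text
tcp [ 0.5856 -0.0408  0.0443] down [-0.006 -0.    -1.   ] jaw 100.36 g 0.0495 F [-8.4  0.5 10.8] t 6.0 q6 -0.25
shift units [-0.03  -0.026  0.05 ] turn units 0.032
```

View pics/w5.png

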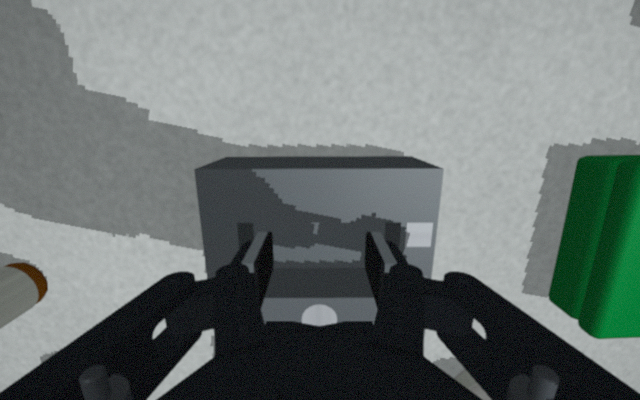

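The wrist view shows the block square between the fingers, back edge level at row 168, disc at (319,315) toward the analyser. The tool is pressing down at about 11 N, so I'll ease the grip before pushing.

>>> move_arm:
  motion:
    - [0.42, [0, 0, 0], 0]
    - [0.42, [0, 0, 0.1], 0]
    - [0.42, [0, 0, 0.2], 0]
    - [0.42, [0, 0, 0.3], 0]
    - [0.42, [0, 0, 0.4], 0]
    - [0.42, [0, 0, 0.5], 0]
    - [0.42, [0, 0, 0.55], 0]
    - [0.42, [0, 0, 0.6], 0]
    - [0.42, [0, 0, 0.6], 0]
    - [0.42, [0, 0, 0.6], 0]

```text
clock: 6.95
eef_pos: [0.5986, -0.0381, 0.0443]
orientation: [3.057, 1.562, -3.048]
force: [-6.7, -0.4, 7.2]
grip_width: 0.0495
```

```bash
python3 -c "
from h import *
go(.6185,-.0355,.045,100.2)
c=cam('top');save(c,'t6.png',(280,110,380,210),6)
"
```

```text
tcp [ 0.5986 -0.0381  0.0443] down [-0.009 -0.001 -1.   ] jaw 100.23 g 0.0495 F [-6.7 -0.4  7.2] t 7.0 q6 -0.24
shift units [-0.034 -0.039  0.8  ] turn units 0.006
```

View pics/t6.png

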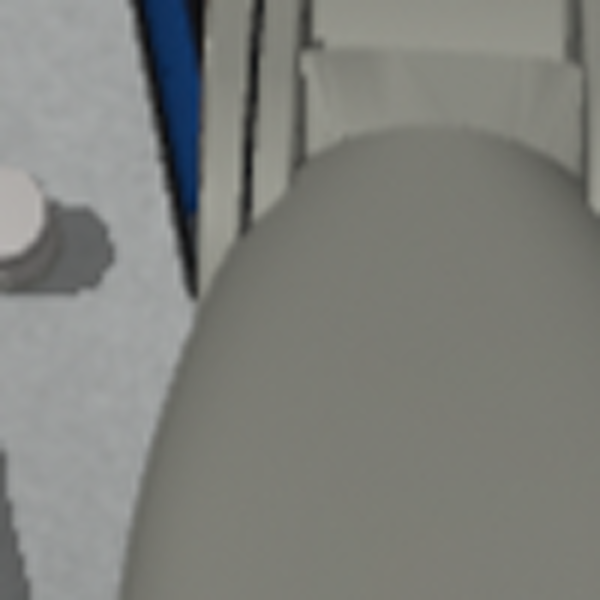

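That top view is blocked by the arm, so I'll go by force instead.

>>> move_arm:
  motion:
    - [0.42, [-0.05, 0, 0.1], 0]
    - [0.42, [-0.05, -0.01, 0.2], 0]
    - [0.42, [-0.05, -0.02, 0.3], 0]
    - [0.42, [-0.05, -0.03, 0.4], 0]
    - [0.42, [-0.05, -0.04, 0.5], 0]
    - [0.42, [-0.05, -0.04, 0.6], 0]
    - [0.42, [-0.05, -0.04, 0.7], 0]
    - [0.42, [-0.05, -0.04, 0.75], 0]
    - [0.42, [-0.05, -0.04, 0.8], 0]
    - [0.42, [-0.05, -0.04, 0.8], 0]

```text
clock: 7.83
eef_pos: [0.6186, -0.0354, 0.045]
orientation: [3.017, 1.562, -3.087]
force: [-1.2, 0.8, -4.3]
grip_width: 0.0494
```

```bash
python3 -c "
from h import *
go(.6185,-.0355,.045,100.2)
c=cam('scene');save(c,'s7.png',(200,130,360,250),5)
"
```

```text
tcp [ 0.6186 -0.0354  0.045 ] down [-0.009 -0.    -1.   ] jaw 100.24 g 0.0494 F [-1.2  0.8 -4.3] t 7.8 q6 -0.24
shift units [ 0.001 -0.005 -0.005] turn units 0.009
```

View pics/s7.png

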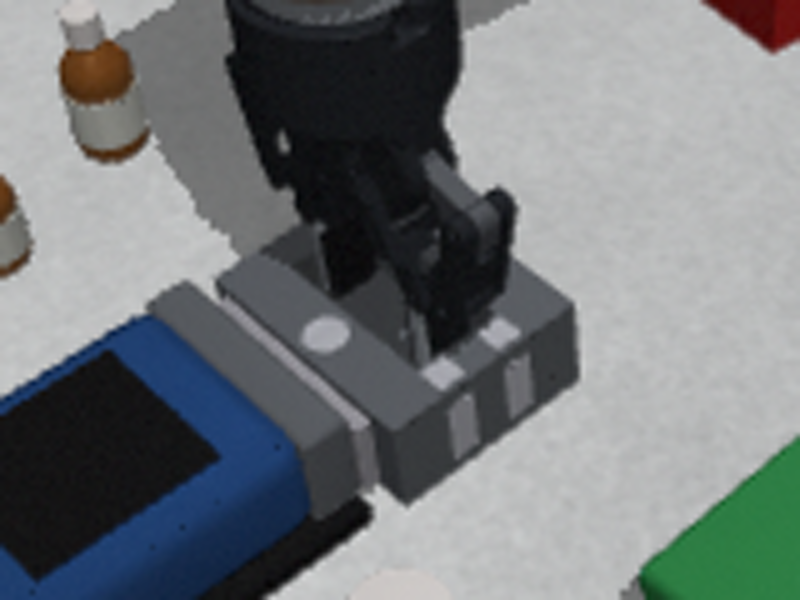

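The block's round face is against the plate, with the disc mark toward the analyser and the bars end free. The tool is now pulling up slightly, so I'll ease it down and press on until the stop resists.

>>> move_arm:
  motion:
    - [0.42, [0.03, 0, 0], 0]
    - [0.42, [0.03, 0, 0.02], 0]
    - [0.42, [0.03, 0, 0.04], 0]
    - [0.42, [0.03, 0, 0.06], 0]
    - [0.42, [0.03, 0, 0.08], 0]
    - [0.42, [0.03, 0, 0.1], 0]
    - [0.42, [0.03, 0, 0.1], 0]
    - [0.42, [0.03, 0, 0.1], 0]
    - [0.42, [0.03, 0, 0.1], 0]
    - [0.42, [0.03, 0, 0.1], 0]

```text
clock: 8.72
eef_pos: [0.6191, -0.0352, 0.0445]
orientation: [3.052, 1.558, -3.053]
force: [-6.9, -0.3, 1.1]
grip_width: 0.0497
```

>>> move_arm:
  motion:
    - [0.42, [0, 0, 0.05], 0]
    - [0.42, [0, 0, 0.1], 0]
    - [0.42, [0, 0, 0.15], 0]
    - [0.42, [0, 0, 0.2], 0]
    - [0.42, [0, 0, 0.2], 0]
    - [0.42, [0, 0, 0.2], 0]
    - [0.42, [0, 0, 0.2], 0]
    - [0.42, [0, 0, 0.2], 0]
    - [0.42, [0, 0, 0.2], 0]
    - [0.42, [0, 0, 0.2], 0]

```text
clock: 9.55
eef_pos: [0.6193, -0.0352, 0.0445]
orientation: [3.088, 1.549, -3.017]
force: [-14.5, -0.6, 7.0]
grip_width: 0.0494
```

```bash
python3 - <<'E'
from h import *
c=cam("scene")
f=lambda l:[(x/5+200-.4,y/5+130-.4) for x,y in l]
P=w(c,f([(217,287),(404,432),(578,303)]),.045);print(P.round(4)); m=(P[0]+P[1])/2;print(m, np.degrees(np.arctan2(*(P[1]-P[0])[1::-1]))-90,np.linalg.norm(P[0]-P[1]))
a=np.radians(10.2);t=np.array([-np.sin(a),np.cos(a)]);print("lateral block-nose",(m[:2]-[.6516,-.0291])@t)
print("plate near end",w(c,f([(368,428)]),.042).round(4))
go(.55,-.05,.045,10.2)
E
```

```text
[[ 0.6728 -0.0748  0.045 ]
 [ 0.6484  0.0299  0.045 ]
 [ 0.562   0.0115  0.045 ]]
[ 0.66060276 -0.02246643  0.045     ] 13.14641142929942 0.1075105444313484
lateral block-nose 0.004934480320581169
plate near end [[0.6573 0.0185 0.042 ]]
tcp [ 0.6193 -0.0352  0.0444] down [-0.022 -0.003 -1.   ] jaw 100.16 g 0.0495 F [-14.1  -0.4   7.2] t 9.6 q6 -0.23
shift units [ 0.04  -0.093 -2.831] turn units 17.991
```

>>> move_arm:
  motion:
    - [0.46, [0, 0, 0], 0]
    - [0.48, [0, 0, 0], 0]
    - [0.5, [0, 0, 0], 0]
    - [0.52, [0, 0, 0], 0]
    - [0.52, [0, 0, 0], 0]
    - [0.52, [0, 0, 0], 0]
    - [0.52, [0, 0, 0], 0]
    - [0.52, [0, 0, 0], 0]
    - [0.52, [0, 0, 0], 0]
    - [0.52, [0, 0, 0], 0]

```text
clock: 10.43
eef_pos: [0.6193, -0.0352, 0.0444]
orientation: [3.088, 1.549, -3.018]
force: [-1.0, -0.6, -0.0]
grip_width: 0.0409
```

```bash
python3 - <<'E'
from h import *
go(.55,-.05,.045,10.2)
c=cam("scene");save(c,'s8.png',(220,160,320,235),8)
E
```

```text
tcp [ 0.6193 -0.0352  0.0444] down [-0.022 -0.003 -1.   ] jaw 100.16 g 0.0409 F [-1.  -0.6 -0. ] t 10.4 q6 -0.23
shift units [ 0.037 -0.095 -2.832] turn units 17.992
```

View pics/s8.png

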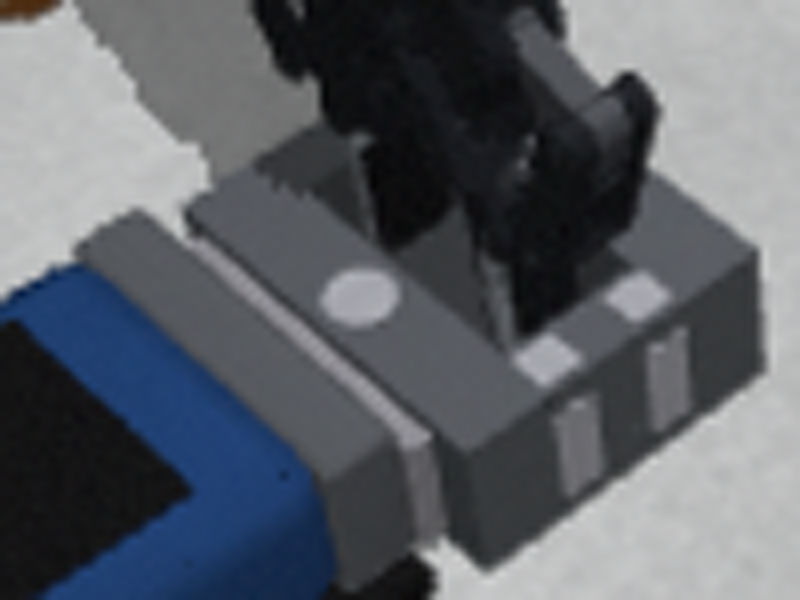

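Block released against the plate: near front corner at (470,452), far at (187,215), plate near end at (432,437). It stands flat, flush with the plate.

```bash
python3 - <<'E'
from h import *
c=cam("scene")
f=lambda l:[(x/8+220-.45,y/8+160-.45) for x,y in l]
B=w(c,f([(470,452),(185,215),(755,250)]),.045)[:,:2];N=w(c,f([(433,437),(410,448),(195,237)]),.042)[:,:2]
a=np.radians(10.2);t=np.array([-np.sin(a),np.cos(a)]);n=np.array([np.cos(a),np.sin(a)])
for q in(*B,*N): print(q.round(4),"lat",((q-[.6516,-.0291])@t).round(4),"dep",((q-[.6516,-.0291])@n).round(4))
for i,j in((0,1),(0,2)): d=B[i]-B[j];print(np.degrees(np.arctan2(d[1],d[0])),np.linalg.norm(d))
E
```

```text
[0.6516 0.0278] lat 0.056 dep 0.0101
[ 0.6727 -0.0766] lat -0.0505 dep 0.0123
[0.5649 0.0115] lat 0.0553 dep -0.0781
[0.6555 0.0168] lat 0.0445 dep 0.0119
[0.6613 0.0168] lat 0.0434 dep 0.0177
[ 0.6731 -0.0714] lat -0.0454 dep 0.0136
101.4285932606722 0.10654026489557625
10.69325811922609 0.0882028847967014
```

>>> move_arm:
  motion:
    - [0.45, [0, 0, 0], 0]
    - [0.41, [0, 0, 0], 0]
    - [0.41, [0, 0, 0], 0]
    - [0.41, [0, 0, -0.2], 0]
    - [0.41, [0, 0, -0.6], 0]
    - [0.41, [0, 0, -1.1], 0]
    - [0.41, [0, 0, -1.6], 0]
    - [0.41, [0, 0, -2.1], 0]
    - [0.41, [0, 0, -2.5], 0]
    - [0.41, [0, 0, -2.7], 0]

```text
clock: 11.37
eef_pos: [0.5497, -0.0472, 0.0447]
orientation: [3.059, 1.544, -3.048]
force: [-0.4, -0.2, -4.8]
grip_width: 0.0494
```

```bash
python3 -c "
from h import *
go(.55,-.048,.045,10.2)"
```

```text
tcp [ 0.5497 -0.0472  0.0447] down [-0.026 -0.002 -1.   ] jaw 100.14 g 0.0494 F [-0.4 -0.2 -4.8] t 11.4 q6 -0.26
shift units [-0.013 -0.032  0.005] turn units 17.988
```

The slight tool tilt turned the pull back into a small upward pull (-4.8 N), so I'll push down a little at once and then turn.

>>> move_arm:
  motion:
    - [0.41, [0.06, 0, 0], 0]
    - [0.41, [0.06, 0, 0], 0.5]
    - [0.41, [0.06, 0, 0], 1.4]
    - [0.41, [0.06, 0, 0], 2.5]
    - [0.41, [0.06, 0, 0], 3.6]
    - [0.41, [0.06, 0, 0], 4.7]
    - [0.41, [0.06, 0, 0], 5.8]
    - [0.41, [0.06, 0, 0], 6.9]
    - [0.41, [0.06, 0, 0], 8.0]
    - [0.41, [0.06, 0, 0], 8.8]

```text
clock: 12.2
eef_pos: [0.5498, -0.045, 0.0446]
orientation: [-2.638, 1.545, 3.053]
force: [-4.2, 4.3, 7.0]
grip_width: 0.0493
```

```bash
python3 -c "
from h import *
go(.55,-.048,.045,10.2)"
```

```text
tcp [ 0.5498 -0.045   0.0446] down [-0.026  0.002 -1.   ] jaw 56.05 g 0.0493 F [-4.2  4.3  7. ] t 12.2 q6 0.51
shift units [-0.015 -0.095  0.072] turn units 9.17
```

>>> move_arm:
  motion:
    - [0.41, [-0.01, 0, 0], 0.5]
    - [0.41, [-0.01, -0.02, 0.01], 1.5]
    - [0.41, [-0.01, -0.04, 0.02], 2.6]
    - [0.41, [-0.01, -0.05, 0.03], 3.7]
    - [0.41, [-0.01, -0.06, 0.04], 4.8]
    - [0.41, [-0.01, -0.08, 0.05], 5.9]
    - [0.41, [-0.01, -0.1, 0.07], 7.0]
    - [0.41, [-0.01, -0.1, 0.07], 8.1]
    - [0.41, [-0.01, -0.1, 0.07], 8.9]
    - [0.41, [-0.01, -0.1, 0.07], 9.15]

```text
clock: 13.03
eef_pos: [0.551, -0.0472, 0.0454]
orientation: [-1.911, 1.547, 2.98]
force: [0.1, 3.5, -0.6]
grip_width: 0.0496
```

```bash
python3 -c "
from h import *
go(.6095,-.0372,.045,10.2)
c=cam('wrist');save(c,'w9.png')"
```

```text
tcp [ 0.551  -0.0472  0.0454] down [-0.024  0.004 -1.   ] jaw 10.25 g 0.0496 F [ 0.1  3.5 -0.6] t 13.0 q6 1.31
shift units [-0.038  2.373  0.022] turn units 0.01
```

View pics/w9.png

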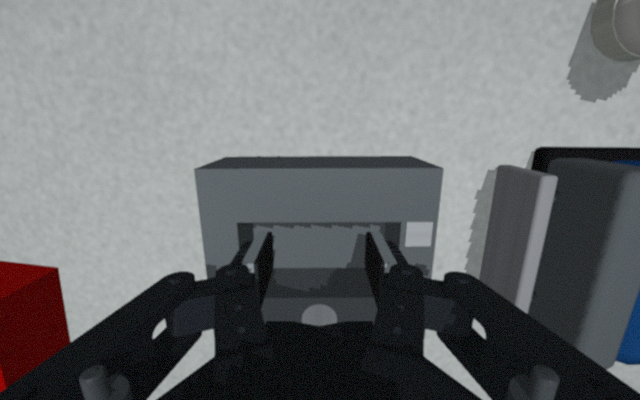

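The wrist view shows the block undisturbed in the grip with the bars end (square at (418,234)) facing the plate at (525,235), roughly parallel. I'll check the lateral alignment numerically: both are 90 wide.

```bash
python3 - <<'E'
from h import *
c=cam("wrist")
B=w(c,[(195.5,169),(442.5,169)],.045)[:,:2];N=w(c,[(547,173.5),(556,178),(528,306)],.042)[:,:2]
e=B[1]-B[0];u=e/np.linalg.norm(e);v=np.array([-u[1],u[0]])
print(B.round(4),"yaw",np.degrees(np.arctan2(u[1],u[0])),np.linalg.norm(e))
for q in N: print(q.round(4),"lat vs block edge",((q-B[1])@v).round(4),"ahead",((q-B[1])@u).round(4))
d=N[0]-N[2];print("plate normal",np.degrees(np.arctan2(d[1],d[0]))-90)
E
```

```text
[[ 0.4896 -0.0124]
 [ 0.5982  0.0078]] yaw 10.547404983576707 0.11048247661574537
[0.647  0.0144] lat vs block edge -0.0025 ahead 0.0492
[0.6519 0.0132] lat vs block edge -0.0045 ahead 0.0538
[ 0.6642 -0.0534] lat vs block edge -0.0722 ahead 0.0537
plate normal 14.221258140699575
```

>>> move_arm:
  motion:
    - [0.41, [0, 0.1, 0.055], 0]
    - [0.41, [0, 0.4, 0.055], 0]
    - [0.41, [-0.01, 0.7, 0.055], 0]
    - [0.41, [-0.015, 1.0, 0.055], 0]
    - [0.41, [-0.02, 1.3, 0.055], 0]
    - [0.41, [-0.025, 1.6, 0.055], 0]
    - [0.41, [-0.03, 1.8, 0.055], 0]
    - [0.41, [-0.035, 2.0, 0.055], 0]
    - [0.41, [-0.04, 2.1, 0.055], 0]
    - [0.41, [-0.04, 2.2, 0.055], 0]

```text
clock: 13.97
eef_pos: [0.6037, -0.0401, 0.0455]
orientation: [-1.791, 1.543, 3.103]
force: [-8.7, -1.3, 7.4]
grip_width: 0.0496
```

```bash
python3 -c "
from h import *
go(.6097,-.0385,.045,10.2)
c=cam('wrist');save(c,'w10.png',(380,130,640,330),3)"
```

```text
tcp [ 0.6037 -0.0401  0.0455] down [-0.027  0.001 -1.   ] jaw 10.4 g 0.0496 F [-8.7 -1.3  7.4] t 14.0 q6 1.32
shift units [ 0.014  0.247 -0.019] turn units 0.039
```

View pics/w10.png

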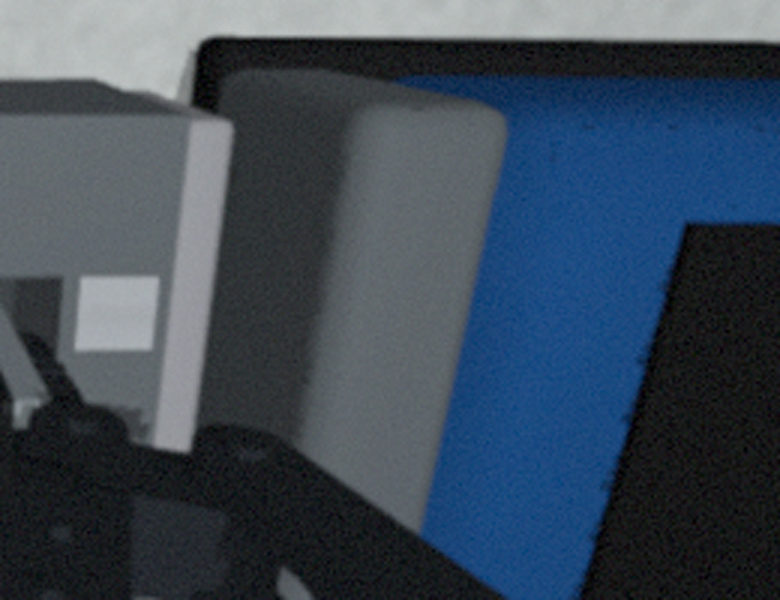

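The plate sits flush along the block's bars face. The block's corner is at (190,115) and the plate's end at (194,119).

```bash
python3 - <<'E'
from h import *
c=cam("wrist")
f=lambda l:[(x/3+380-.33,y/3+130-.33) for x,y in l]
B=w(c,f([(190,116),(0,114)]),.045)[:,:2];N=w(c,f([(194,120),(232,126),(160,440)]),.042)[:,:2]
a=np.radians(10.4);v=np.array([-np.sin(a),np.cos(a)])
for q in(*B,*N):print(q.round(4),((q-B[0])@v).round(4))
d=N[0]-N[2];print(np.degrees(np.arctan2(d[1],d[0]))-90)
E
```

```text
[0.6514 0.0156] 0.0
[0.6239 0.0106] 0.0001
[0.6535 0.0148] -0.0011
[0.6594 0.015 ] -0.002
[ 0.6639 -0.0384] -0.0553
11.038784483463033
```

>>> move_arm:
  motion:
    - [0.41, [-0.02, 0.05, 0], 0]
    - [0.41, [-0.02, 0.1, 0], 0]
    - [0.41, [-0.02, 0.15, 0], 0]
    - [0.41, [-0.02, 0.2, 0], 0]
    - [0.41, [-0.02, 0.25, 0], 0]
    - [0.41, [-0.02, 0.3, 0], 0]
    - [0.41, [-0.02, 0.35, 0], 0]
    - [0.41, [-0.02, 0.35, 0], 0]
    - [0.41, [-0.02, 0.35, 0], 0]
    - [0.41, [-0.02, 0.35, 0], 0]

```text
clock: 14.9
eef_pos: [0.6092, -0.0393, 0.0458]
orientation: [-1.741, 1.537, -3.131]
force: [-11.6, -1.3, 8.6]
grip_width: 0.0497
```

>>> move_arm:
  motion:
    - [0.41, [-0.02, 0.05, 0.02], 0]
    - [0.41, [-0.02, 0.1, 0.03], 0]
    - [0.41, [-0.02, 0.15, 0.03], 0]
    - [0.41, [-0.02, 0.2, 0.03], 0]
    - [0.41, [-0.02, 0.25, 0.03], 0]
    - [0.41, [-0.02, 0.3, 0.03], 0]
    - [0.41, [-0.02, 0.3, 0.03], 0]
    - [0.41, [-0.02, 0.3, 0.03], 0]
    - [0.41, [-0.02, 0.3, 0.03], 0]
    - [0.41, [-0.02, 0.3, 0.03], 0]

```text
clock: 15.73
eef_pos: [0.6096, -0.0394, 0.0463]
orientation: [-1.722, 1.523, -3.112]
force: [-22.3, -1.8, 17.1]
grip_width: 0.0496
```

>>> move_arm:
  motion:
    - [0.44, [0, 0, 0], 0]
    - [0.46, [0, 0, 0], 0]
    - [0.48, [0, 0, 0], 0]
    - [0.5, [0, 0, 0], 0]
    - [0.52, [0, 0, 0], 0]
    - [0.52, [0, 0, 0], 0]
    - [0.52, [0, 0, 0], 0]
    - [0.52, [0, 0, 0], 0]
    - [0.52, [0, 0, 0], 0]
    - [0.52, [0, 0, 0], 0]

```text
clock: 16.57
eef_pos: [0.6098, -0.0394, 0.0463]
orientation: [-1.721, 1.523, -3.111]
force: [-0.0, 0.1, 0.2]
grip_width: 0.0411
```

```bash
python3 - <<'E'
from h import *
go(.6096,-.0394,.046,10.4)
E
```

```text
tcp [ 0.6098 -0.0394  0.0463] down [-0.048 -0.001 -0.999] jaw 10.35 g 0.0411 F [-0.   0.1  0.2] t 16.6 q6 1.33
shift units [ 0.014 -0.006 -0.001] turn units -0.009
```

The block is free. Now that it stands flat, I'll give it one gentle push with the front finger and back off.

>>> move_arm:
  motion:
    - [0.52, [-0.01, 0.08, 0], 0]
    - [0.52, [-0.01, 0.15, 0], 0]
    - [0.52, [-0.02, 0.2, 0], 0]
    - [0.52, [-0.02, 0.25, 0], 0]
    - [0.52, [-0.02, 0.3, 0], 0]
    - [0.52, [-0.02, 0.35, 0], 0]
    - [0.52, [-0.02, 0.38, 0], 0]
    - [0.52, [-0.02, 0.38, 0], 0]
    - [0.52, [-0.02, 0.38, 0], 0]
    - [0.52, [-0.02, 0.38, 0], 0]

```text
clock: 17.4
eef_pos: [0.6133, -0.0387, 0.0466]
orientation: [-1.698, 1.511, -3.089]
force: [-15.0, -3.1, 12.9]
grip_width: 0.041
```

>>> move_arm:
  motion:
    - [0.52, [0, -0.05, 0], 0]
    - [0.52, [0, -0.1, 0], 0]
    - [0.52, [0, -0.15, 0], 0]
    - [0.52, [0, -0.17, 0], 0]
    - [0.52, [-0.2, -0.17, 0], 0]
    - [0.52, [-0.5, -0.17, 0], 0]
    - [0.52, [-0.9, -0.17, 0], 0]
    - [0.52, [-1.4, -0.17, 0], 0]
    - [0.52, [-2.0, -0.17, 0], 0]
    - [0.52, [-3.0, -0.17, 0], 0]

```text
clock: 18.23
eef_pos: [0.6126, -0.039, 0.1214]
orientation: [-1.704, 1.508, -3.095]
force: [0.1, 0.4, -0.8]
grip_width: 0.0413
```

```bash
python3 - <<'E'
from h import *
go(.45,-.1,.25,10.4)
E
```

```text
tcp [ 0.6126 -0.039   0.1214] down [-0.062 -0.003 -0.998] jaw 10.31 g 0.0413 F [ 0.1  0.4 -0.8] t 18.2 q6 1.33
shift units [-4.72  -7.14   1.196] turn units -0.017
```

Clear of the block. I'll move the arm back so the top and scene cameras can see.

>>> move_arm:
  motion:
    - [0.52, [-1.0, 0, 0], 0]
    - [0.52, [-2.0, -0.5, 0], 0]
    - [0.52, [-3.0, -1.5, 0.5], 0]
    - [0.52, [-4.0, -2.5, 1.0], 0]
    - [0.52, [-4.5, -3.6, 1.5], 0]
    - [0.52, [-4.7, -4.8, 2.0], 0]
    - [0.52, [-4.7, -6.0, 2.5], 0]
    - [0.52, [-4.7, -7.2, 3.0], 0]
    - [0.52, [-4.7, -8.5, 3.5], 0]
    - [0.52, [-4.7, -9.8, 4.0], 0]

```text
clock: 19.07
eef_pos: [0.3962, -0.1815, 0.2545]
orientation: [-1.683, 1.511, -3.073]
force: [0.2, -1.1, 0.3]
grip_width: 0.041
```

```bash
python3 - <<'E'
from h import *
for n in("top","scene"):
    c=cam(n)
    print(n,[[int(v) for v in d["box"]] for d in vision.spot_in("block",n)],[[int(v) for v in d["box"]] for d in vision.spot_in("nose_face",n)])
    if n=="top": a=cv2.resize(c["color"][135:225,300:370,::-1],None,fx=6,fy=6,interpolation=cv2.INTER_CUBIC)
    else: b=cv2.resize(c["color"][150:240,235:300,::-1],None,fx=6,fy=6,interpolation=cv2.INTER_CUBIC)
cv2.imwrite("pics/fin.png",np.hstack([a,b][:2])[:, :800])
# edges without viewing: plate/block lines
E
```

```text
top [[233, 251, 279, 310], [367, 272, 425, 323]] [[315, 152, 345, 158]]
scene [[326, 89, 382, 138], [403, 173, 476, 240], [245, 163, 320, 227], [246, 111, 283, 132]] [[245, 191, 276, 226]]
```

I've already viewed 13 pictures, one more than allowed, so the last check uses numbers only.

```bash
python3 - <<'E'
from h import *
c=cam("top"); im=c["color"].astype(np.float32)
rv=cv2.Rodrigues(R.from_euler("xyz",c["rotation"]).as_matrix().T)[0]; t=-cv2.Rodrigues(rv)[0]@c["xyz"]
# orthophoto at z=.045 in analyser frame, 0.5 mm/px, origin nose out
a=np.radians(10.4);n=np.array([np.cos(a),np.sin(a)]);l=np.array([-np.sin(a),np.cos(a)])
X=np.arange(-.12,.05,.0005);Y=np.arange(-.07,.07,.0005)
gx,gy=np.meshgrid(X,Y)
P=np.array([.651,-.0297])+gx[...,None]*n+gy[...,None]*l
p=cv2.projectPoints(np.c_[P.reshape(-1,2),np.full(gx.size,.045)],rv,t,c["intrinsics"].astype(float),c["distortion"].astype(float))[0].reshape(*gx.shape,2).astype(np.float32)
o=cv2.remap(im,p[...,0],p[...,1],cv2.INTER_LINEAR).mean(2)
def rows(y0,y1): return o[(Y>y0)&(Y<y1)].mean(0)
for y0,y1 in((-.042,-.03),(.03,.042)): print("along n",y0,[(int(round(x*1000)),int(v)) for x,v in zip(X[::6],rows(y0,y1)[::6])])
for x0,x1 in((-.09,-.075),(-.02,-.005),(.013,.018)):
    r=o[:,(X>x0)&(X<x1)].mean(1);print("across",x0,[(round(y*1000),int(v)) for y,v in zip(Y[::3],r[::3]) if abs(abs(y)-.045)<.012])
E
```

```text
along n -0.042 [(-120, 157), (-117, 157), (-114, 155), (-111, 153), (-108, 116), (-105, 94), (-102, 69), (-99, 50), (-96, 77), (-93, 84), (-90, 84), (-87, 84), (-84, 84), (-81, 84), (-78, 84), (-75, 84), (-72, 84), (-69, 84), (-66, 84), (-63, 84), (-60, 84), (-57, 83), (-54, 86), (-51, 111), (-48, 139), (-45, 144), (-42, 144), (-39, 144), (-36, 132), (-33, 102), (-30, 83), (-27, 83), (-24, 83), (-21, 83), (-18, 83), (-15, 83), (-12, 82), (-9, 82), (-6, 82), (-3, 82), (0, 82), (3, 82), (6, 82), (9, 83), (12, 98), (15, 121), (18, 103), (21, 46), (24, 37), (27, 54), (30, 77), (33, 83), (36, 82), (39, 80), (42, 79), (45, 74), (48, 58)]
along n 0.03 [(-120, 161), (-117, 159), (-114, 161), (-111, 161), (-108, 157), (-105, 131), (-102, 82), (-99, 49), (-96, 80), (-93, 88), (-90, 88), (-87, 88), (-84, 88), (-81, 88), (-78, 88), (-75, 88), (-72, 87), (-69, 88), (-66, 88), (-63, 87), (-60, 87), (-57, 88), (-54, 87), (-51, 87), (-48, 87), (-45, 87), (-42, 87), (-39, 87), (-36, 87), (-33, 87), (-30, 87), (-27, 86), (-24, 86), (-21, 86), (-18, 87), (-15, 86), (-12, 86), (-9, 86), (-6, 86), (-3, 8
[... 555 characters left out ...]
 (-55, 98), (-53, 98), (-52, 99), (-50, 99), (-49, 99), (-47, 97), (-46, 92), (-44, 86), (-43, 83), (-41, 82), (-40, 82), (-38, 82), (-37, 83), (-35, 83), (-34, 83), (34, 86), (35, 86), (37, 86), (38, 86), (40, 86), (41, 86), (43, 87), (44, 98), (46, 120), (47, 147), (49, 161), (50, 162), (52, 162), (53, 161), (55, 160), (56, 160)]
across 0.013 [(-56, 97), (-55, 97), (-53, 94), (-52, 85), (-50, 58), (-49, 47), (-47, 55), (-46, 80), (-44, 104), (-43, 112), (-41, 115), (-40, 116), (-38, 117), (-37, 118), (-35, 116), (-34, 115), (34, 120), (35, 121), (37, 123), (38, 124), (40, 123), (41, 115), (43, 94), (44, 67), (46, 43), (47, 36), (49, 36), (50, 43), (52, 67), (53, 107), (55, 140), (56, 160)]
```

```bash
python3 -c "
from h import *
print(manip.sign_off())"
```

```text
the job is handed in; nothing more can be done
None
```

Both presses were done in the order asked, and I handed the job in at about 19 s. The block is standing with its bars face against the plate and the gripper well clear.

- **Round window face:** I slid the block in with the fingers spread in its well. It stopped moving at about 14 N. I held it there about 1 s, then let go, and it stayed against the plate.
- **Bars face:** After drawing back and turning a quarter turn, I slid it in until it stopped at about 22 N. With the fingers loose, a second push of about 15 N didn't move it.

**Last check (top camera, by numbers):**
- **Fully home:** the block's front edge is about 12 mm past where the plate stands when out.
- **Square:** that depth was the same on both sides.
- **Centred:** the block is about 1.5 mm off to the analyser's left (+y); the wrist camera showed 1–2 mm the same way. This is about the calibration error, so I left it. The scene camera suggested a similar offset in the round-face press.

**What did not go cleanly:**
- The tool slowly tilted by about 3° while pressing.
- It pulled upward at up to 4.8 N for a moment, first near the end of the round-face press and again while drawing back. That is slightly more than the block's weight, and I corrected it straight away both times. I saw no lift in the pictures taken afterwards, but none was taken during the draw-back pull.
- I viewed 13 pictures, one over the limit of 12.
- I didn't measure the other items again at the end, but the arm did not go near them.

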